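# Set the exposure timer by clicks and start it

### The arm

A 6-joint arm with a two-finger parallel gripper is mounted at the origin on the work surface. World frame = base frame: x ahead of the robot, y to its left, z up, the work surface at z = 0. Lengths are in m, angles in rad, forces in N, time in s.
With the tool pointing down it reaches from about 0.375 to 0.9 m from the base axis. Payload 3.1 kg.
Tool frame: the origin (TCP) lies midway between the tips of the shut fingers; the grasp point (between the pads) lies grip_point_offset behind it (grip_point_offset is the distance from the TCP to the grasp point, in m); y points along the fingers, z is the direction in which the jaws open and shut, and the axes are right-handed (so a half turn about y gives the same grasp; the last joint's range is limited). The gripper opens to 87 mm and grips with 3 to 60 N. Pads are 19 mm wide; open, the fingers measure 117 mm over their backs; the gripper's body (75 mm by 190 mm) begins 51 mm behind the grasp point.
Start: joints at [1.032, 0.527, 1.433, -0, 1.181, -0.178], TCP at [0.221, 0.585, 0.223] pointing down, gripper open.
Joint ranges: [-3.08, 3.08], [-0.75, 2.2], [0.22, 2.44], [-1.43, 4.57], [0, 2.65], [-2.85, 2.85]. Speed limits (rad/s): [2.79, 2.79, 3.14, 3.14, 3.14, 3.14].

### API

Orientations are given as a unit quaternion [x, y, z, w].
In Python, from rig import * gives the robot as it stands.
- The arm moves only by the tool jog_arm, never from a script. Its argument "increments" is a list that holds one entry, the list of rows, each a list of 7 numbers: the turn, a rotation vector about the world's x, y, z in degrees, then the shift along the world's x, y, z in m, then the closure, from -1 (fully open) to 1 (shut), so that 0 is half open. In form: [[[rx, ry, rz, x, y, z, jaw], ...]]. A call has 1 to 8 rows; each row is the pose to reach, as a shift and turn from the pose measured when the call began; what a row does not reach only later rows make up. A row lasts 1/10 s, in which the tool goes at most 50 mm and 8.59 degrees, less where a joint would pass 70% of its speed; a pose out of reach is approached as far as the arm can. A call with a gripper value outside its range is refused whole. The fingers move at their own pace and stop on an object; "squeeze" is the grip in N (left out, the last holds). Time passes only in rows, so rows that repeat a pose let the fingers close. It gives the time, the measured TCP pose, the force and the opening at its end, in the units of the state.
- get_obs(): the state, without advancing time (a new reading comes with each control period).
- camera(name): name is "scene" or "top" or "wrist"; returns the picture (400x640x3 uint8, red, green, blue); there is no depth.
- camera_info(name): a dict with "K" (3x3 intrinsics, pixels), "R" (3x3) and "t" (3): a world point X has camera coordinates R X + t. Camera axes: x right, y down, z forward; pixel columns grow to the right and rows downward; lengths in m; the calibration is good to about 2 mm. A picture is of the moment at which its call begins: read the wrist's pose just before it. camera_info takes no time and is no camera call; for the wrist camera it gives the pose at the moment of the call.
- hand_in(): hands the job in, once; it reports no verdict.
The state is a dict: "time": time; "q": joint angles; "joint_velocities": joint speeds; "joint_torque": joint torques, N m; "position": TCP position; "tool_rot": TCP orientation; "ft_force": force on the tool from outside, world axes, zero at the start; "moment": the same for the moment, N m; "grip_width": finger opening in m.
Only numpy, scipy, OpenCV 4.12 (cv2) and the standard library are available. Lean on these libraries where they do the work, as an engineer would, in place of code of your own. Each camera call takes 0.05 s, during which the arm holds its last target.

### The job

Set the screen exposure timer with a fingertip: first push its lever all the way back to the home end of the slot (the right-hand end, seen from the robot), then push it forward through the clicks and stop at the third click from home, never letting it go past the third. Then, leaving the lever there, press the larger of the two buttons (start) fully down and let it come up again. Push gently without gripping anything, do not press the small button or press start early, and leave the loose things lying around where they are.

Things in the scene. Friction and masses are not known exactly. Their poses are not given: they have to be found in the camera images.
- timer: exposure timer, a fixed flat metal box, 150 mm (its x) by 250 mm (its y), 55 mm high; origin at the centre of its underside. The lever slot runs along the box's y on the far row (box x = +35 mm); the two buttons stand on the near row (box x = -40 mm, y = +60 and -60 mm; which is on which side varies).
- lever (a joint): lever position (m) along its slot, towards the box's +y. Six click positions 18 mm apart: home 0, first 0.018, second 0.036, third 0.054, fourth 0.072, fifth 0.090. A push of about 5 N takes it out of a click; past halfway it snaps on into the next by itself, and let go it settles in the nearest. Hard stops 1 mm beyond home and fifth. Starts at the first or second click.
- lever_top (a point): centre of the top of the lever: a plain black upright paddle, 12 mm thick along the slot, 30 mm wide across it, its lower edge 5 mm above the box top and its top 45 mm above the box top (100 mm above the table). Moves with the lever.
- slot_home (a point): point on the box top (z = 55 mm) in the slot, where the lever's middle stands when home: the right-hand end seen from the robot.
- slot_far (a point): point on the box top in the slot, where the lever's middle stands at the fifth, last click. The direction from slot_home to slot_far is the lever's positive direction.
- start (a joint): start button's press in m: 0 up, 0.006 fully down; it springs back. Fully down takes 5 N.
- start_top (a point): centre of the top face of the start button, the larger round black push button (34 mm across), 22 mm above the box top; pressed straight down.
- stop (a joint): stop button's press in m: 0 up, 0.006 fully down; not to be pressed.
- stop_top (a point): centre of the top face of the stop button, the smaller round black push button (18 mm across), same row and height.
- loupe: loose steel loupe, a small drum 28 mm across and 30 mm tall, standing on the timer box top between the two buttons. Bystander.
- ink_jar: loose closed jar of ink, 64 mm across, 85 mm tall, standing beside the timer box's left (+y) end. Bystander.
- tape: loose roll of paper tape, 90 mm across, 24 mm tall, lying flat beside the timer box's right (-y) end. Bystander.
- squeegee: loose wooden squeegee with rubber blade, 240 x 51 x 30 mm, lying left of the work. Bystander.
- brush: loose paint brush lying on the table at the right. Bystander.
- tube: loose paint tube standing on its cap, 42 mm across, 109 mm tall, standing nearer the robot, left or right of the work. Bystander.
- cup: loose white water cup, 72 mm across, 85 mm tall, standing nearer the robot, left or right of the work. Bystander.

How it is judged:
By the outcome, as a careful person would: the job done as asked, in the order asked, and still so for the second after the job is handed in, with the robot touching nothing.
It also fails if it takes over 67 s, if anything falls off the work surface, if the arm or the gripper's body presses on something with over 40 N, if the wrist force passes 120 N, or if a joint passes its speed limit or range.

## Working session

There is one attempt and no reset: what is moved stays moved. The work goes in short steps, Python scripts to look and compute and a tool call to move; the robot and the scene stay as the last step left them, time stands still between calls to the robot, and variables do not carry over. Pictures are saved under pics/ and viewed, and the job is handed in when it is done.

Besides the shell and the picture viewer there is one more tool, called after "Call:" as name([rows], argument=value, ...), one row to a line, values as JSON. jog_arm: Moves the arm, as the interface text tells. Its arguments: {"type":"object","properties":{"increments":{"type":"array","items":{"type":"array","items":{"type":"array","items":{"type":"number"}}}},"squeeze":{"type":"number"}},"required":["increments"]}

```bash
ls; mkdir -p pics
python3 - <<'E'
from rig import *
import cv2
o=get_obs();print(o)
for n in("scene","top"):
    cv2.imwrite(f"pics/{n}0.png",camera(n)[:,:,::-1])
    print(camera_info(n))
E
```

```text
pics
{'time': 0.0, 'q': array([ 1.03152971e+00,  5.28483526e-01,  1.43390301e+00, -6.87058191e-06,
        1.18139027e+00, -1.78491926e-01]), 'joint_velocities': array([ 0.0010369 , -0.00049106,  0.00024656,  0.00152478, -0.00056151,
        0.00088022]), 'joint_torque': array([-3.16738369e-04, -4.40039206e+01, -1.76592439e+01,  6.32235850e-02,
        5.81605209e-02, -1.79877429e-04]), 'position': array([0.22021121, 0.58413656, 0.22156075]), 'tool_rot': array([ 0.69635702, -0.12713062,  0.12659238, -0.6949094 ]), 'ft_force': array([-0.32006681, -0.41907704, -0.70182018]), 'moment': array([ 0.04552134,  0.02319677, -0.04183115]), 'grip_width': 0.08704089034483722}
{'K': array([[439.70703529,   0.        , 320.74670457],
       [  0.        , 439.70703529, 198.24994017],
       [  0.        ,   0.        ,   1.        ]]), 'R': array([[ 0.00521939,  0.99998523, -0.00151804],
       [ 0.80818185, -0.00511228, -0.58891083],
       [-0.58890989,  0.0018469 , -0.80819659]]), 't': array([-0.03412512, -0.35922928,  1.62880801])}
{'K': array([[457.37598208,   0.        , 326.42606932],
       [  0.        , 457.37598208, 194.89581384],
       [  0.        ,   0.        ,   1.        ]]), 'R': array([[ 0.0202911 , -0.99978684, -0.00381258],
       [-0.99700533, -0.01994973, -0.07471537],
       [ 0.07462338,  0.00531722, -0.99719761]]), 't': array([0.01365205, 0.5017231 , 1.33751005])}
```

View pics/scene0.png

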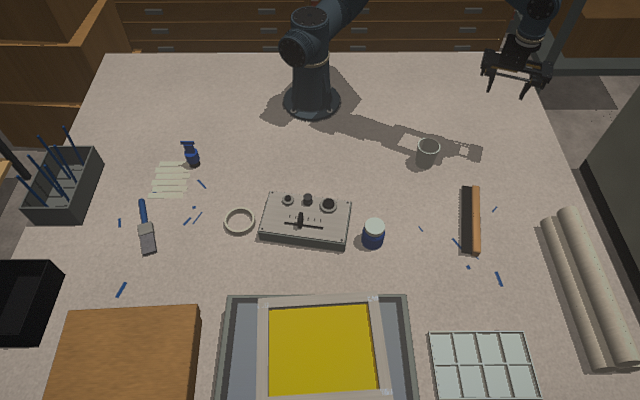

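View pics/top0.png

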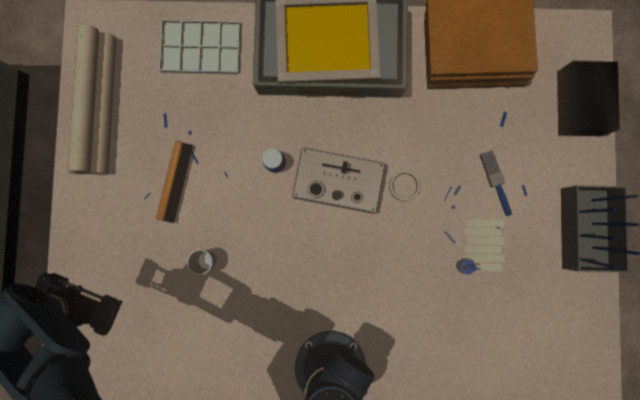

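The box lies in the top view around (340,180). The larger button is at about (316,189), on the left. The lever is near (346,168). I'll zoom in next.

Run:
```python
import cv2
a=cv2.imread("pics/top0.png")[140:220,285:395]
b=cv2.imread("pics/scene0.png")[180:255,250:360]
cv2.imwrite("pics/c1.png",cv2.resize(a,None,fx=7,fy=7,interpolation=cv2.INTER_CUBIC))
cv2.imwrite("pics/c2.png",cv2.resize(b,None,fx=7,fy=7,interpolation=cv2.INTER_CUBIC))
```

```text
(no output)
```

View pics/c1.png

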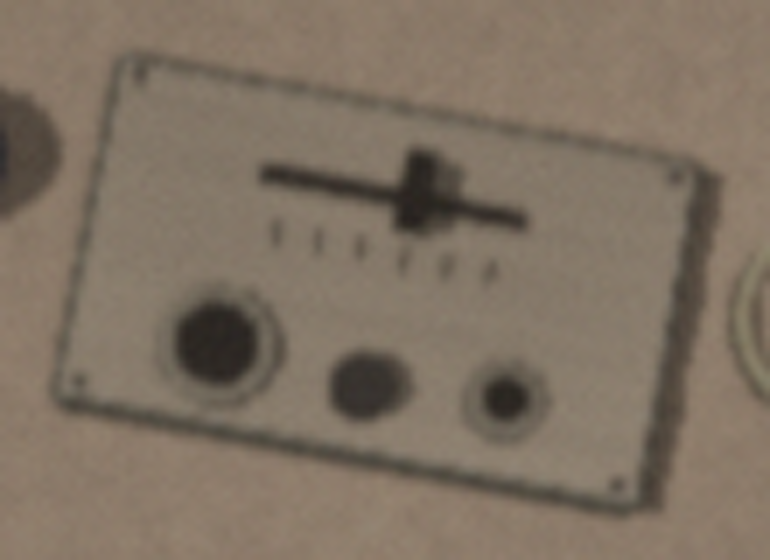

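View pics/c2.png

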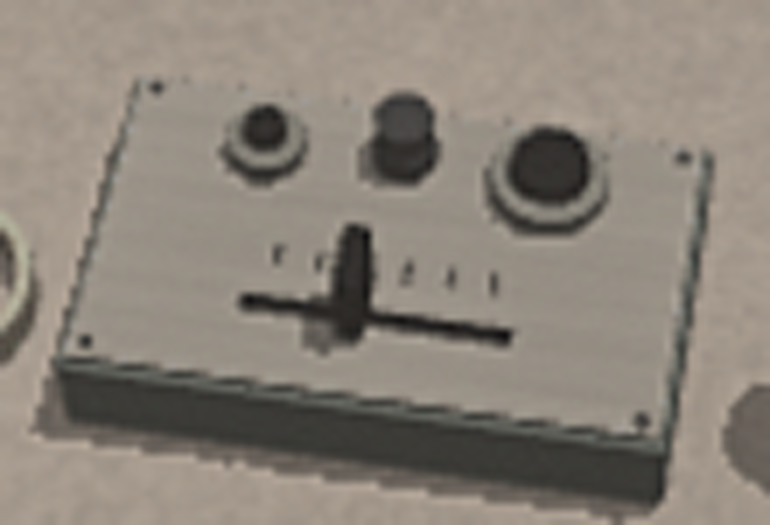

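```bash
cat > h.py <<'E'
from rig import *
import numpy as np, cv2
I={n:camera_info(n) for n in("scene","top")}
def ray(n,uv,z,ci=None):
    c=ci or I[n];d=c["R"].T@np.linalg.inv(c["K"])@np.array([uv[0],uv[1],1.]);o=-c["R"].T@c["t"]
    return o+d*(z-o[2])/d[2]
E
python3 - <<'E'
from h import *
T=lambda u,v:((u+.5)/7-.5+285,(v+.5)/7-.5+140)
S=lambda u,v:((u+.5)/7-.5+250,(v+.5)/7-.5+180)
for f,n,L in((T,"top",dict(cFL=(122,55,.055),cFR=(697,162,.055),cNR=(632,508,.055),cNL=(60,398,.055),slotL=(262,173,.055),slotR=(527,221,.055),tick1=(490,272,.055),tick6=(277,233,.055),lever=(420,191,.1),start=(215,342,.077),stop=(505,398,.077),loupe=(362,387,.085))),
 (S,"scene",dict(cFL=(662,450,.055),cFR=(60,362,.055),cNR=(140,80,.055),cNL=(710,155,.055),slotL=(512,338,.055),slotR=(240,300,.055),lever=(356,230,.1),start=(549,165,.077),stop=(264,127,.077),loupe=(404,118,.085)))):
  P={k:ray(n,f(*v[:2]),v[2]) for k,v in L.items()}
  for k in P: print(n,k,P[k].round(4))
  c=sum(P[k] for k in P if k[0]=='c')/4
  yd=(P['cFL']-P['cFR']+P['cNL']-P['cNR'])[:2]; print(c,np.degrees(np.arctan2(-yd[0],yd[1])),np.linalg.norm(yd)/2)
  yd=(P['start']-P['stop'])[:2];print('btn ang',np.degrees(np.arctan2(-yd[0],yd[1])),np.linalg.norm(yd))
  yd=(P['slotL']-P['slotR'])[:2];print('slot ang',np.degrees(np.arctan2(-yd[0],yd[1])),np.linalg.norm(yd), (P['slotL']+P['slotR'])/2)
E
```

```text
top cFL [0.6357 0.0974 0.055 ]
top cFR [ 0.5956 -0.1419  0.055 ]
top cNR [ 0.4517 -0.1167  0.055 ]
top cNL [0.4923 0.1195 0.055 ]
top slotL [0.5874 0.0382 0.055 ]
top slotR [ 0.5696 -0.0718  0.055 ]
top tick1 [ 0.548  -0.0569  0.055 ]
top tick6 [0.5625 0.0315 0.055 ]
top lever [ 0.575  -0.0259  0.1   ]
top start [0.5148 0.0555 0.077 ]
top stop [ 0.4944 -0.0625  0.077 ]
top loupe [ 0.4971 -0.0044  0.085 ]
[ 0.54379477 -0.0104199   0.055     ] -9.63298104839915 0.24117894647343685
btn ang -9.82196073254993 0.1197537498766978
slot ang -9.211384527312905 0.11149471018076103 [ 0.57847679 -0.01682034  0.055     ]
scene cFL [0.6401 0.0951 0.055 ]
scene cFR [ 0.5982 -0.1443  0.055 ]
scene cNR [ 0.457  -0.1212  0.055 ]
scene cNL [0.4979 0.1205 0.055 ]
scene slotL [0.588  0.0367 0.055 ]
scene slotR [ 0.5691 -0.0736  0.055 ]
scene lever [ 0.5657 -0.0248  0.1   ]
scene start [0.5183 0.0523 0.077 ]
scene stop [ 0.4983 -0.0652  0.077 ]
scene loupe [ 0.4999 -0.0071  0.085 ]
[ 0.54830216 -0.0124858   0.055     ] -9.779273219965308 0.24409969906764986
btn ang -9.668165821189465 0.11927454176611686
slot ang -9.713392047126629 0.11183941594589493 [ 0.5785242  -0.01843717  0.055     ]
```

Run:
```python
from h import *
from scipy.spatial.transform import Rotation as Ro
o=get_obs();M=Ro.from_quat(o['tool_rot']).as_matrix();print(M.round(3), o['position'])
ci=camera_info("wrist");print("cam pos",(-ci["R"].T@ci["t"]).round(3),ci["R"].round(2))
print(np.degrees(np.arctan2(M[1,0],M[0,0])))
```

```text
[[ 0.936 -0.001  0.353]
 [-0.353 -0.002  0.936]
 [-0.    -1.    -0.002]] [0.22028221 0.58419751 0.22168462]
cam pos [0.155 0.609 0.383] [[ 0.35  0.94 -0.  ]
 [ 0.9  -0.34  0.26]
 [ 0.24 -0.09 -0.97]]
-20.671061774800638
```

Call:
jog_arm([
  [[0,0,-5,0.022,-0.035,0.01,1],[0,0,-10,0.045,-0.07,0.02,1],[0,0,-15,0.067,-0.105,0.03,1],[0,0,-20,0.09,-0.14,0.04,1],[0,0,-25,0.112,-0.175,0.04,1],[0,0,-30,0.135,-0.21,0.04,1],[0,0,-35,0.157,-0.245,0.04,1],[0,0,-40,0.18,-0.28,0.04,1]],
])

```text
time: 0.9
position: [0.4005, 0.3026, 0.2615]
tool_rot: [0.61, -0.359, 0.358, -0.609]
ft_force: [1.0, -0.3, -0.2]
grip_width: 0.031
```

Call:
jog_arm([
  [[0,0,-6,0.026,-0.04,0,1],[0,0,-12,0.053,-0.08,0,1],[0,0,-18,0.08,-0.12,0,1],[0,0,-24,0.106,-0.16,0,1],[0,0,-30,0.133,-0.2,0,1],[0,0,-36,0.16,-0.24,0,1],[0,0,-39,0.185,-0.28,0,1],[0,0,-39,0.185,-0.28,0,1]],
])

```text
time: 1.7
position: [0.5891, 0.017, 0.2609]
tool_rot: [0.454, -0.542, 0.543, -0.453]
ft_force: [0.3, -0.2, -0.2]
grip_width: 0.0008
```

Run:
```python
from h import *
from scipy.spatial.transform import Rotation as Ro
o=get_obs();M=Ro.from_quat(o['tool_rot']).as_matrix();print(o['time'],M.round(3), o['position'],o['grip_width'],o['ft_force'],o['q'])
ci=camera_info("wrist");np.savez("w1.npz",**ci)
cv2.imwrite("pics/w1.png",camera("wrist")[:,:,::-1])
```

```text
1.7 [[-0.178  0.001  0.984]
 [-0.984 -0.002 -0.178]
 [ 0.002 -1.     0.001]] [0.58908794 0.0169817  0.26094993] 0.0008387348709985815 [ 0.34216859 -0.15471278 -0.15310744] [-0.15983494  0.43734371  1.48026446 -0.00166548  1.22319222  0.01963308]
```

View pics/w1.png

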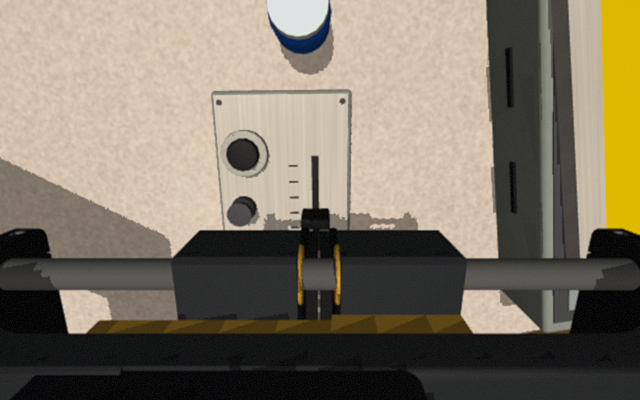

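The wrist view shows the start button at (243,154), the slot's far end at (315,157), and the box's left corners at (213,93) and (350,91). The lever is hidden behind the fingers.

```bash
python3 - <<'E'
from h import *
ci=dict(np.load("w1.npz"))
for k,u,v,z in(("NL",213,92,.055),("FL",350.5,91,.055),("slotL",315,156,.055),("slotlow",315,200,.055),("t6",293,165,.055),("t5",293.5,181.5,.055),("t4",294,197.5,.055),("start",242.5,154,.077),("loupe",239,213,.085)):
    print(k,ray("",(u,v),z,ci).round(4))
E
python3 - <<'E'
import cv2
a=cv2.imread("pics/w1.png")[80:240,200:370]
cv2.imwrite("pics/w1c.png",cv2.resize(a,None,fx=3.5,fy=3.5,interpolation=cv2.INTER_CUBIC))
E
```

```text
NL [0.4972 0.1213 0.055 ]
FL [0.6381 0.0966 0.055 ]
slotL [0.5894 0.0366 0.055 ]
slotlow [ 0.5804 -0.0123  0.055 ]
t6 [0.5638 0.0312 0.055 ]
t5 [0.5607 0.013  0.055 ]
t4 [ 0.5576 -0.0052  0.055 ]
start [0.5175 0.055  0.077 ]
loupe [ 0.5012 -0.0039  0.085 ]
```

View pics/w1c.png

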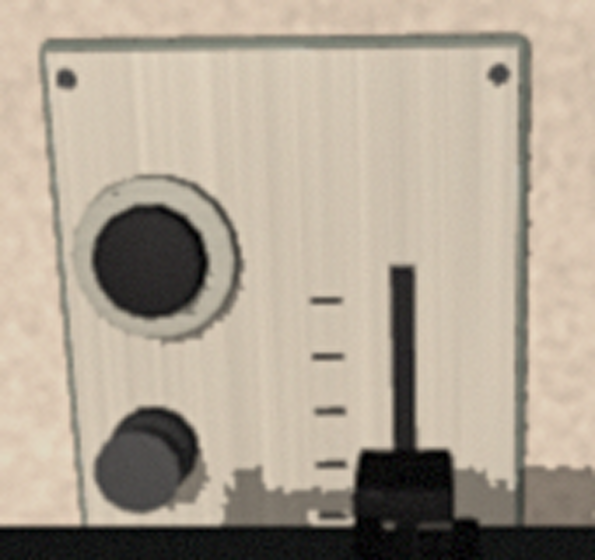

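Call:
jog_arm([
  [[0,0,0,-0.003,0,-0.04,1],[0,0,0,-0.003,0,-0.08,1],[0,0,0,-0.003,0,-0.12,1],[0,0,0,-0.003,0,-0.15,1],[0,0,0,-0.003,0,-0.17,1],[0,0,0,-0.003,0,-0.181,1],[0,0,0,-0.003,0,-0.181,1]],
])

```text
time: 2.45
position: [0.5821, 0.0208, 0.0783]
tool_rot: [-0.456, 0.544, -0.54, 0.453]
ft_force: [0.2, -0.7, 0.1]
grip_width: 0.0006
```

Run:
```python
from h import *
o=get_obs();print(o['time'],o['position'],o['ft_force'])
ci=camera_info("wrist");np.savez("w2.npz",**ci)
cv2.imwrite("pics/w2.png",camera("wrist")[:,:,::-1])
b=camera("scene")[:,:,::-1][160:270,230:390]
cv2.imwrite("pics/s2.png",cv2.resize(b,None,fx=5,fy=5,interpolation=cv2.INTER_CUBIC))
```

```text
2.45 [0.58208234 0.02083753 0.07827931] [ 0.20494521 -0.65202451  0.13994203]
```

View pics/w2.png

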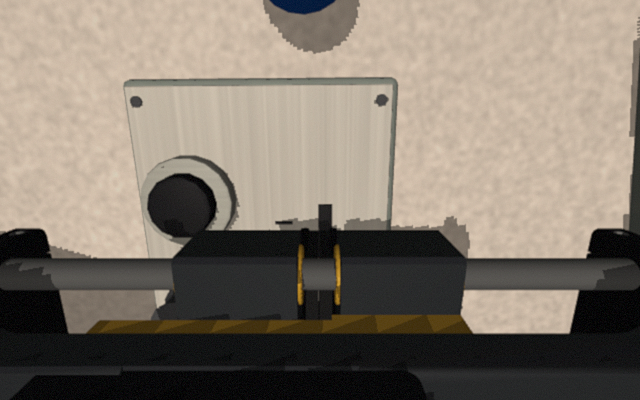

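View pics/s2.png

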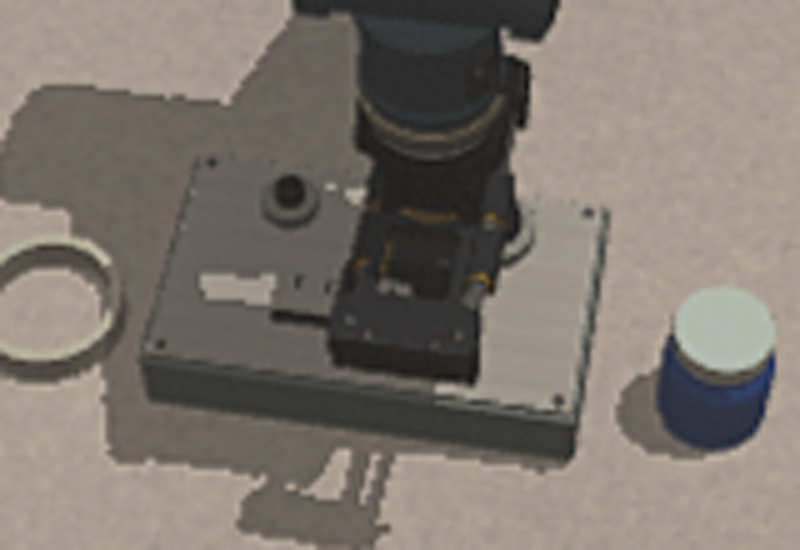

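Run:
```python
from h import *
for i in range(3):
    o=get_obs();print(o['time'],o['position'],o['ft_force'],o['joint_velocities'].round(3));
    if i<2: camera("top")
```

```text
2.55 [0.58410817 0.02024028 0.08037568] [ 0.09981556 -0.03153262 -0.34568208] [-0.005 -0.02  -0.013 -0.    -0.002  0.001]
2.6 [0.58455233 0.0200466  0.08086527] [ 0.32590149 -0.14607714  0.56925792] [-0.004 -0.01  -0.006 -0.002 -0.002  0.001]
2.65 [0.58473883 0.01989252 0.08108724] [ 0.21732151  0.45268113 -0.12285467] [-0.004 -0.004 -0.     0.001 -0.002 -0.   ]
```

Call:
jog_arm([
  [[0,0,0,-0.002,-0.01,0,1],[0,0,0,-0.003,-0.02,0,1],[0,0,0,-0.004,-0.025,0,1],[0,0,0,-0.005,-0.029,0,1],[0,0,0,-0.0055,-0.032,0,1],[0,0,0,-0.006,-0.035,0,1],[0,0,0,-0.0065,-0.038,0,1],[0,0,0,-0.0065,-0.038,0,1]],
])

```text
time: 3.45
position: [0.5785, -0.0178, 0.0813]
tool_rot: [-0.454, 0.542, -0.542, 0.454]
ft_force: [0.7, 1.2, -0.2]
grip_width: 0.0004
```

Call:
jog_arm([
  [[0,0,0,-0.001,-0.004,0,1],[0,0,0,-0.0015,-0.008,0,1],[0,0,0,-0.002,-0.012,0,1],[0,0,0,-0.0025,-0.015,0,1],[0,0,0,-0.003,-0.018,0,1],[0,0,0,-0.0035,-0.021,0,1],[0,0,0,-0.0035,-0.021,0,1]],
])

```text
time: 4.15
position: [0.5746, -0.0398, 0.0812]
tool_rot: [0.454, -0.542, 0.542, -0.454]
ft_force: [-0.2, -0.2, -0.6]
grip_width: 0.0006
```

Call:
jog_arm([
  [[0,0,0,-0.0003,-0.002,0,1],[0,0,0,-0.0006,-0.004,0,1],[0,0,0,-0.0006,-0.004,0,1]],
])

```text
time: 4.45
position: [0.5737, -0.0446, 0.0811]
tool_rot: [0.454, -0.542, 0.542, -0.454]
ft_force: [0.4, -0.2, 0.1]
grip_width: 0.0003
```

Call:
jog_arm([
  [[0,0,0,-0.0003,-0.002,0,1],[0,0,0,-0.0003,-0.002,0,1]],
])

```text
time: 4.65
position: [0.5734, -0.0458, 0.0811]
tool_rot: [-0.454, 0.543, -0.542, 0.454]
ft_force: [1.3, 3.7, 0.9]
grip_width: 0.0003
```

Call:
jog_arm([
  [[0,0,0,-0.0003,-0.002,0,1],[0,0,0,-0.0003,-0.002,0,1]],
])

```text
time: 4.85
position: [0.5734, -0.0461, 0.0811]
tool_rot: [-0.452, 0.544, -0.542, 0.454]
ft_force: [2.6, 7.4, 0.6]
grip_width: 0.0007
```

Call:
jog_arm([
  [[0,0,0,0.001,0.006,0,1],[0,0,0,0.003,0.02,0,1],[0,0,0,0.003,0.02,0.04,1],[0,0,0,0.003,0.02,0.08,1],[0,0,0,0.003,0.06,0.12,1],[0,0,0,0.003,0.1,0.15,1],[0,0,0,0.003,0.14,0.15,1],[0,0,0,0.003,0.14,0.15,1]],
])

```text
time: 5.65
position: [0.5764, 0.0993, 0.2331]
tool_rot: [-0.453, 0.542, -0.541, 0.457]
ft_force: [-0.3, -0.7, -0.9]
grip_width: 0.0005
```

Run:
```python
from h import *
o=get_obs();print(o['time'],o['position'],o['ft_force'])
a=camera("top")[:,:,::-1][140:220,285:395]
b=camera("scene")[:,:,::-1][180:255,250:360]
w=camera("wrist")[:,:,::-1]
cv2.imwrite("pics/w3.png",w)
f=lambda a:cv2.resize(a,(550,400),interpolation=cv2.INTER_CUBIC)
cv2.imwrite("pics/s3.png",f(b));cv2.imwrite("pics/t3.png",f(a))
```

```text
5.65 [0.57635485 0.099321   0.23310485] [-0.33574752 -0.69300349 -0.91252681]
```

View pics/s3.png

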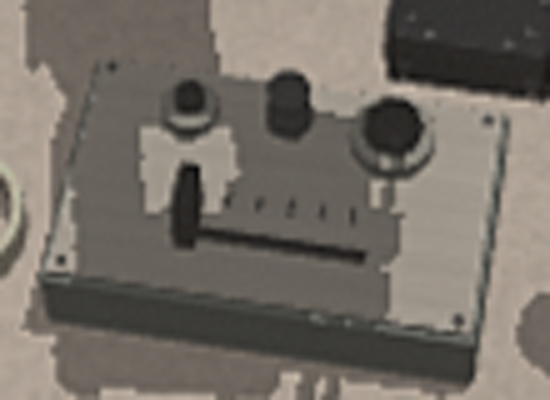

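View pics/t3.png

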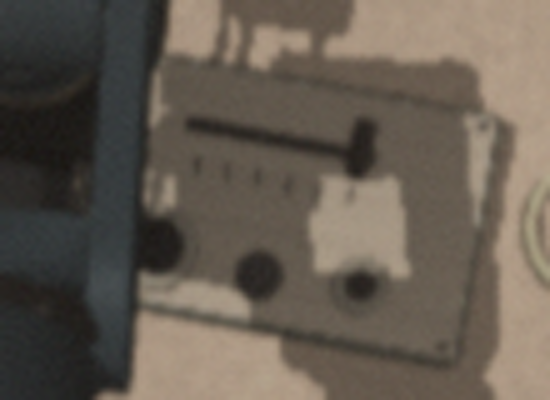

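View pics/w3.png

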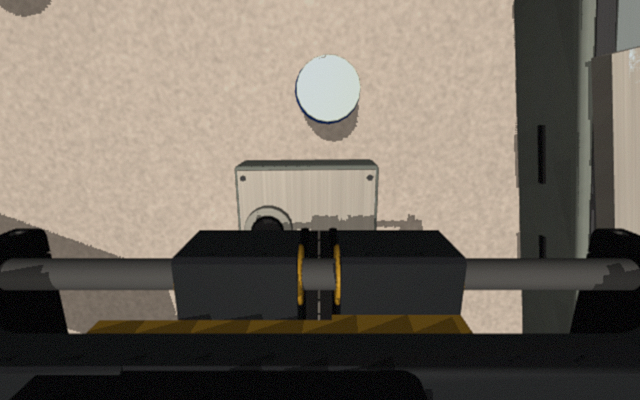

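Call:
jog_arm([
  [[0,0,0,-0.002,-0.04,0,1],[0,0,0,-0.004,-0.08,0,1],[0,0,0,-0.006,-0.12,0,1],[0,0,0,-0.008,-0.16,0,1],[0,0,0,-0.01,-0.19,0,1],[0,0,0,-0.012,-0.208,0,1],[0,0,0,-0.012,-0.208,0,1],[0,0,0,-0.012,-0.208,-0.03,1]],
])

```text
time: 6.6
position: [0.5663, -0.1163, 0.2033]
tool_rot: [0.451, -0.541, 0.545, -0.455]
ft_force: [1.4, -0.4, -0.5]
grip_width: 0.0001
```

Call:
jog_arm([
  [[0,0,0,-0.002,0.004,-0.04,1],[0,0,0,-0.002,0.004,-0.08,1],[0,0,0,-0.002,0.004,-0.105,1],[0,0,0,-0.002,0.004,-0.122,1],[0,0,0,-0.002,0.004,-0.122,1],[0,0,0,-0.002,0.004,-0.122,1],[0,0,0,-0.002,0.004,-0.122,1]],
])

```text
time: 7.3
position: [0.565, -0.1125, 0.0823]
tool_rot: [0.451, -0.541, 0.545, -0.455]
ft_force: [0.5, 1.1, -0.4]
grip_width: 0.0003
```

Call:
jog_arm([
  [[0,0,0,0.002,0.01,0,1],[0,0,0,0.0035,0.02,0,1],[0,0,0,0.005,0.027,0,1],[0,0,0,0.0056,0.032,0,1],[0,0,0,0.0056,0.032,0,1]],
])

```text
time: 7.8
position: [0.5709, -0.0798, 0.0826]
tool_rot: [0.451, -0.54, 0.545, -0.456]
ft_force: [-0.4, -0.6, 0.3]
grip_width: 0.0003
```

Call:
jog_arm([
  [[0,0,0,0.0003,0.002,0,1],[0,0,0,0.0006,0.004,0,1],[0,0,0,0.0006,0.004,0,1]],
])

```text
time: 8.1
position: [0.5711, -0.0784, 0.0826]
tool_rot: [0.453, -0.539, 0.546, -0.455]
ft_force: [-2.5, -8.2, 0.1]
grip_width: 0.0003
```

Call:
jog_arm([
  [[0,0,0,0.0003,0.002,0,1],[0,0,0,0.0005,0.003,0,1],[0,0,0,0.0005,0.003,0,1]],
])

```text
time: 8.4
position: [0.5712, -0.0782, 0.0827]
tool_rot: [0.455, -0.538, 0.546, -0.454]
ft_force: [-2.9, -9.1, 1.0]
grip_width: 0.0004
```

Run:
```python
from h import *
o=get_obs();print(o['time'],o['position'],o['ft_force'],o['moment'])
b=camera("scene")[:,:,::-1][160:260,230:370]
w=camera("wrist")[:,:,::-1]
cv2.imwrite("pics/w4.png",w)
cv2.imwrite("pics/s4.png",cv2.resize(b,None,fx=5,fy=5,interpolation=cv2.INTER_CUBIC))
print(get_obs()['position'],get_obs()['ft_force'])
```

```text
8.4 [ 0.57119151 -0.07821285  0.08268088] [-2.87968796 -9.12318103  1.00060898] [-1.54462759  0.47003066  0.03724951]
[ 0.57118956 -0.07822012  0.08266727] [-2.42026426 -9.42219455  1.06935966]
```

View pics/s4.png

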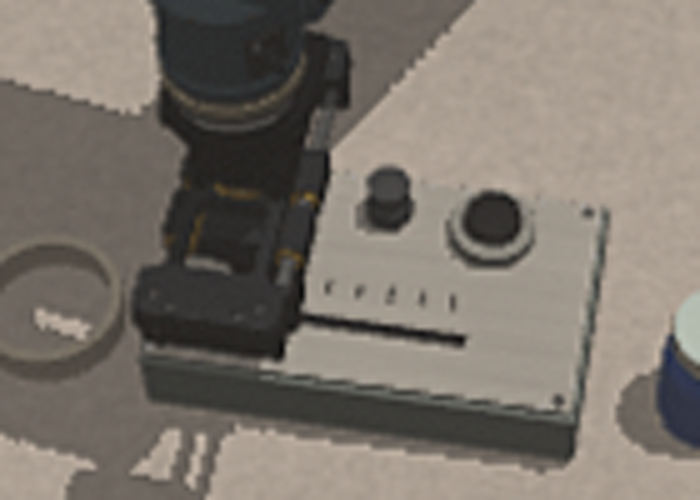

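View pics/w4.png

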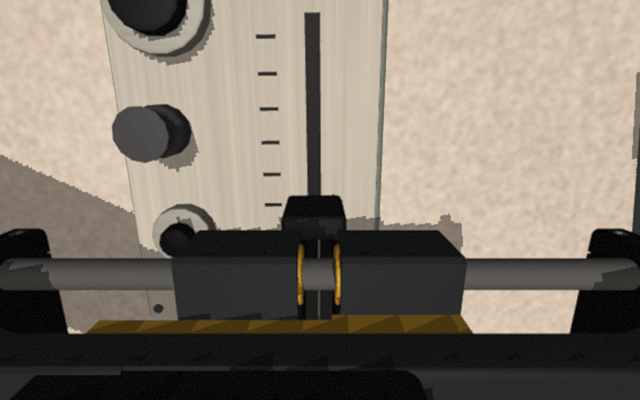

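Call:
jog_arm([
  [[0,0,0,0.0006,0.0035,0,1],[0,0,0,0.0007,0.004,0,1],[0,0,0,0.0007,0.004,0,1]],
])

```text
time: 8.8
position: [0.5714, -0.077, 0.0827]
tool_rot: [0.456, -0.537, 0.547, -0.453]
ft_force: [-3.4, -7.5, -0.6]
grip_width: 0.0006
```

Call:
jog_arm([
  [[0,0,0,0.0006,0.0035,0,1],[0,0,0,0.0008,0.005,0,1],[0,0,0,0.001,0.006,0,1]],
])

```text
time: 9.1
position: [0.5721, -0.0729, 0.0827]
tool_rot: [0.457, -0.536, 0.547, -0.452]
ft_force: [-1.9, -4.9, 0.4]
grip_width: 0.0
```

Call:
jog_arm([
  [[0,0,0,0.0005,0.003,0,1],[0,0,0,0.0008,0.005,0,1],[0,0,0,0.0008,0.005,0,1]],
])

```text
time: 9.4
position: [0.573, -0.0675, 0.0827]
tool_rot: [0.456, -0.537, 0.547, -0.452]
ft_force: [-0.8, -0.3, -0.0]
grip_width: 0.0004
```

Call:
jog_arm([
  [[0,0,0,0.0006,0.004,0,1],[0,0,0,0.001,0.006,0,1],[0,0,0,0.0013,0.008,0,1],[0,0,0,0.0016,0.01,0,1],[0,0,0,0.0016,0.01,0,1]],
])

```text
time: 9.9
position: [0.5744, -0.0586, 0.0827]
tool_rot: [0.457, -0.536, 0.547, -0.452]
ft_force: [-1.0, -4.4, 0.0]
grip_width: 0.0006
```

Call:
jog_arm([
  [[0,0,0,0.0005,0.003,0,1],[0,0,0,0.0008,0.005,0,1],[0,0,0,0.0008,0.005,0,1]],
])

```text
time: 10.2
position: [0.5753, -0.0534, 0.0827]
tool_rot: [0.457, -0.536, 0.547, -0.452]
ft_force: [-0.5, -2.7, 0.4]
grip_width: 0.0006
```

Call:
jog_arm([
  [[0,0,0,0.0005,0.003,0,1],[0,0,0,0.0008,0.005,0,1],[0,0,0,0.0008,0.005,0,1]],
])

```text
time: 10.5
position: [0.5761, -0.0473, 0.0826]
tool_rot: [0.457, -0.536, 0.547, -0.452]
ft_force: [-1.2, -0.2, -0.3]
grip_width: 0.0006
```

Run:
```python
from h import *
w=camera("wrist")[:,:,::-1]
cv2.imwrite("pics/w5.png",w[:260])
print(get_obs()['position'])
```

```text
[ 0.57606109 -0.04741272  0.08257613]
```

View pics/w5.png

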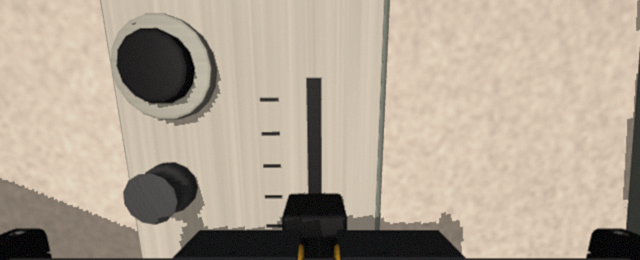

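Run:
```python
from h import *
ci=camera_info("wrist")
h=np.array([.5722,-.0615])
for k,u,v,z in(("levfar edge",315,195,.1),("t6",269,99.5,.055),("t5",271,133,.055),("t4",272,166,.055),("t3",273,196,.055)):
    p=ray("",(u,v),z,ci);print(k,p.round(4),"s",((p[:2]-h)@[.17,.985]).round(4))
```

```text
levfar edge [ 0.5807 -0.0141  0.1   ] s 0.0482
t6 [0.5636 0.0303 0.055 ] s 0.0889
t5 [0.5609 0.0128 0.055 ] s 0.0713
t4 [ 0.5575 -0.0052  0.055 ] s 0.053
t3 [ 0.5544 -0.0225  0.055 ] s 0.0354
```

Run:
```python
from h import *
for i in range(2): w=camera("wrist")[:,:,::-1]
w=camera("wrist")[:,:,::-1]
cv2.imwrite("pics/w6.png",cv2.resize(w[60:240,220:400],None,fx=3.3,fy=3.3))
o=get_obs();print(o['time'],o['position'],o['ft_force'])
a=cv2.imread("pics/w5.png");print(a[180:230,300].max(1));print(w[180:230,300].max(1))
b=cv2.imread("pics/w4.png");print(b[180:230,300].max(1))
```

```text
10.7 [ 0.57603378 -0.04790566  0.08258983] [-0.27564866 -0.81187843 -0.2116934 ]
[201 201 201 199 201 201 198 200 200 202 200 202 188 120  36   7  16   9
  13  11  16  20  15  14  18  15  14  14  14  17  17  14   8  11  10  18
  21  28  23  25  27  30  28  25  30  27  24  28  25  25]
[200 201 200 200 201 200 196 201 200 199 202 189 117  35   7  14  17  20
  11  17  19  11   8  20  17  13  18  17  18  21  16  17  13  10  17  33
  32  40  43  41  46  37  32  26  29  25  29  28  24  24]
[196 195 197 195 196 196 196 192 193 194 195 191 194 198 185 122  43   3
  14  16  21  10  11  12  16  16  14  15  10  19  16  17  13  25  15   7
  22  17  28  33  36  38  31  26  29  30  31  25  25  26]
```

View pics/w6.png

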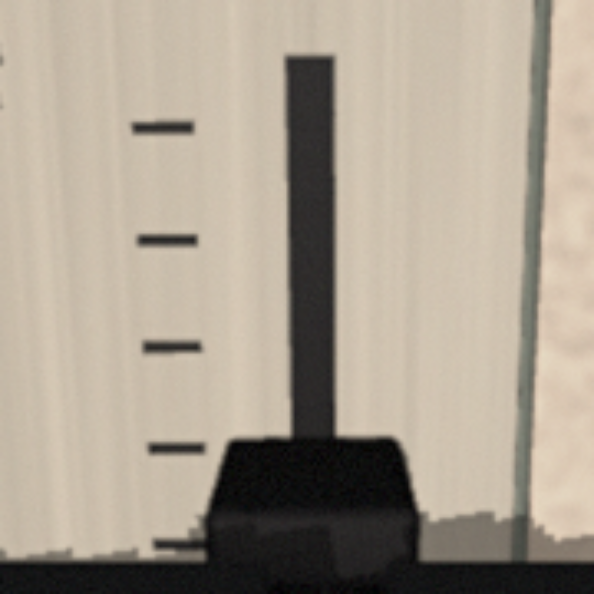

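Run:
```python
from h import *
ci=camera_info("wrist")
h=np.array([.5722,-.0615])
for k,u,v,z in(("bot edge",315,193,.06),("top edge",315,215.5,.1)):
    p=ray("",(u,v),z,ci);print(k,p.round(4),"s",((p[:2]-h)@[.17,.985]).round(4))
print(-ci["R"].T@ci["t"])
```

```text
bot edge [ 0.5788 -0.0241  0.06  ] s 0.0379
top edge [ 0.579  -0.0239  0.1   ] s 0.0382
[0.58785378 0.02389099 0.24278976]
```

Call:
jog_arm([
  [[0,0,0,0.0003,0.002,0,1],[0,0,0,0.0006,0.004,0,1],[0,0,0,0.001,0.006,0,1],[0,0,0,0.0013,0.008,0,1],[0,0,0,0.0013,0.008,0,1]],
])

```text
time: 11.2
position: [0.5771, -0.0421, 0.0827]
tool_rot: [0.459, -0.535, 0.547, -0.452]
ft_force: [-1.6, -7.3, 0.3]
grip_width: 0.0007
```

Call:
jog_arm([
  [[0,0,0,0.0005,0.003,0,1],[0,0,0,0.0008,0.005,0,1],[0,0,0,0.0008,0.005,0,1]],
])

```text
time: 11.5
position: [0.5777, -0.0381, 0.0826]
tool_rot: [0.459, -0.534, 0.548, -0.451]
ft_force: [-0.4, -3.0, -0.4]
grip_width: 0.0003
```

Call:
jog_arm([
  [[0,0,0,0.0005,0.003,0,1],[0,0,0,0.0008,0.005,0,1],[0,0,0,0.0008,0.005,0,1]],
])

```text
time: 11.8
position: [0.5787, -0.0323, 0.0826]
tool_rot: [0.459, -0.535, 0.548, -0.451]
ft_force: [0.3, -0.9, -0.6]
grip_width: 0.0005
```

Run:
```python
from h import *
for i in range(4): w=camera("wrist")[:,:,::-1]
ci=camera_info("wrist")
cv2.imwrite("pics/w7.png",cv2.resize(w[60:240,220:400],None,fx=3.3,fy=3.3))
o=get_obs();print(o['time'],o['position'],o['ft_force'])
h=np.array([.5722,-.0615]);print("s",(o['position'][:2]-h)@[.17,.985])
for v in range(180,220,5):
    p=ray("",(315,v),.06,ci);q=ray("",(315,v),.1,ci);print(v,w[v,298].max(),((p[:2]-h)@[.17,.985]).round(4),((q[:2]-h)@[.17,.985]).round(4))
```

```text
12.0 [ 0.57853233 -0.03238989  0.08262882] [-0.27873681  0.53463279  0.45019188]
s 0.029749958514468898
180 211 0.061 0.0703
185 210 0.0582 0.068
190 208 0.0553 0.0658
195 11 0.0524 0.0635
200 21 0.0494 0.0612
205 21 0.0465 0.0589
210 18 0.0435 0.0566
215 18 0.0405 0.0542
```

View pics/w7.png

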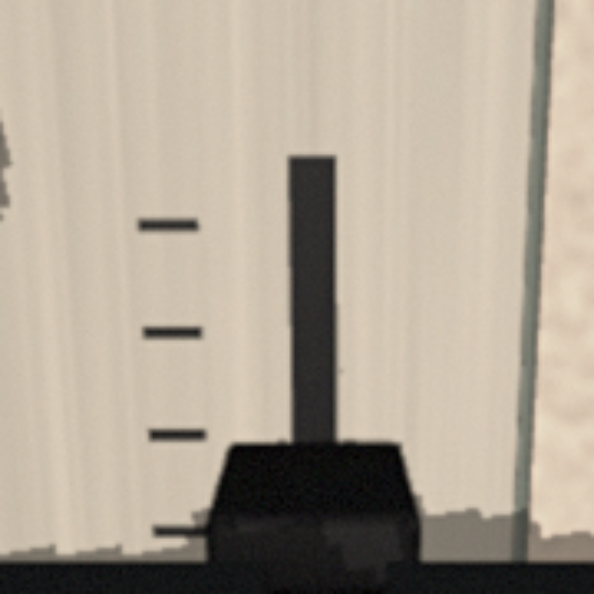

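Call:
jog_arm([
  [[0,0,0,0.0003,0.002,0,1],[0,0,0,0.0007,0.004,0,1],[0,0,0,0.0007,0.004,0,1]],
])

```text
time: 12.3
position: [0.5792, -0.0278, 0.0826]
tool_rot: [0.459, -0.535, 0.547, -0.452]
ft_force: [-0.5, -0.0, -0.2]
grip_width: 0.0004
```

```bash
cat > lv.py <<'E'
from h import *
w=camera("wrist")[:,:,::-1]
ci=camera_info("wrist");o=get_obs();print(o['time'],o['position'],o['ft_force'])
h=np.array([.5722,-.0615]);print("s",(o['position'][:2]-h)@[.17,.985])
c=w[150:230,298].max(1).astype(float);i=int(np.argmax(c<110));v=150+i-1+(c[i-1]-110)/(c[i-1]-c[i])
p=ray("",(315,v),.06,ci);print("lever bottom edge v",v,"s lever",((p[:2]-h)@[.17,.985]-.006).round(4))
E
python3 lv.py
```

```text
12.35 [ 0.57919796 -0.02791494  0.08259576] [ 0.30538921  0.42514536 -0.4519645 ]
s 0.034270934052297954
lever bottom edge v 192.89690721649484 s lever 0.0521
```

Call:
jog_arm([
  [[0,0,0,-0.001,-0.006,0,1],[0,0,0,-0.0025,-0.015,0,1],[0,0,0,-0.0025,-0.015,0,1],[0,0,0,-0.0025,-0.015,0,1]],
])

```text
time: 12.75
position: [0.5766, -0.0435, 0.0826]
tool_rot: [0.459, -0.535, 0.548, -0.451]
ft_force: [0.4, -0.1, 0.0]
grip_width: 0.0004
```

```bash
python3 lv.py; python3 lv.py
```

```text
12.8 [ 0.57664183 -0.04326759  0.08261859] [-0.38605162  1.1991017   0.5973185 ]
s 0.018714039884293526
lever bottom edge v 163.85416666666666 s lever 0.053
12.85 [ 0.57663789 -0.04307844  0.08259397] [-0.21250933  0.49279175  0.19252157]
s 0.018899674752487924
lever bottom edge v 164.25 s lever 0.053
```

Call:
jog_arm([
  [[0,0,0,0,-0.004,0.03,1],[0,0,0,0,-0.004,0.07,1],[0,0,0,0,-0.004,0.1,1],[0,0,0,-0.01,0.02,0.11,1],[0,0,0,-0.03,0.05,0.11,1],[0,0,0,-0.05,0.08,0.11,1],[0,0,0,-0.06,0.098,0.11,1],[0,0,0,-0.06,0.098,0.11,1]],
])

```text
time: 13.65
position: [0.5143, 0.0573, 0.1926]
tool_rot: [0.46, -0.535, 0.546, -0.452]
ft_force: [0.5, 0.1, 0.2]
grip_width: 0.0002
```

Call:
jog_arm([
  [[0,0,0,0,0,0,1],[0,0,0,0,0,0,1]],
])

```text
time: 13.85
position: [0.5149, 0.0568, 0.1927]
tool_rot: [0.46, -0.535, 0.546, -0.452]
ft_force: [0.7, 0.4, 0.2]
grip_width: 0.0006
```

Run:
```python
from h import *
o=get_obs();print(o['time'],o['position'],o['ft_force'])
a=camera("top")[:,:,::-1][140:220,285:395]
b=camera("scene")[:,:,::-1][180:255,250:360]
f=lambda a:cv2.resize(a,(550,400),interpolation=cv2.INTER_CUBIC)
cv2.imwrite("pics/s8.png",f(b))
```

```text
13.85 [0.51491597 0.05683302 0.19272418] [0.73648719 0.36302307 0.16434623]
```

View pics/s8.png

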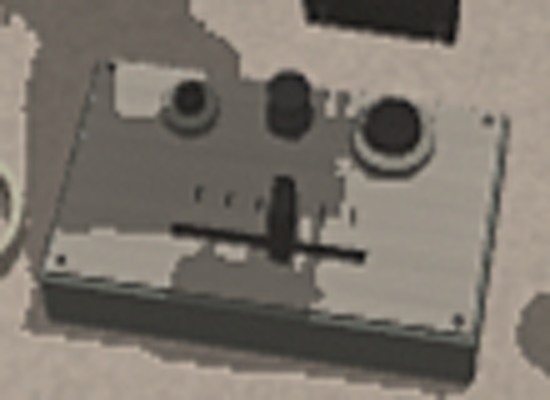

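The lever stands at the fourth mark, which is the third click. Three ticks show to its left and two to its right. Next I'll press start.

Call:
jog_arm([
  [[0,0,0,0.002,-0.002,-0.03,1],[0,0,0,0.002,-0.002,-0.06,1],[0,0,0,0.002,-0.002,-0.085,1],[0,0,0,0.002,-0.002,-0.1,1],[0,0,0,0.002,-0.002,-0.106,1],[0,0,0,0.002,-0.002,-0.106,1],[0,0,0,0.002,-0.002,-0.106,1]],
])

```text
time: 14.65
position: [0.5179, 0.0541, 0.0871]
tool_rot: [0.459, -0.535, 0.547, -0.452]
ft_force: [0.3, 0.1, -0.5]
grip_width: 0.0006
```

Call:
jog_arm([
  [[0,0,0,0,0,-0.004,1],[0,0,0,0,0,-0.007,1],[0,0,0,0,0,-0.009,1],[0,0,0,0,0,-0.009,1]],
])

```text
time: 15.05
position: [0.5178, 0.0541, 0.078]
tool_rot: [0.459, -0.535, 0.547, -0.452]
ft_force: [0.7, 0.4, -0.3]
grip_width: 0.0005
```

Call:
jog_arm([
  [[0,0,0,0,0,-0.002,1],[0,0,0,0,0,-0.004,1],[0,0,0,0,0,-0.006,1],[0,0,0,0,0,-0.007,1],[0,0,0,0,0,-0.007,1]],
])

```text
time: 15.55
position: [0.5179, 0.0542, 0.0715]
tool_rot: [0.459, -0.535, 0.547, -0.452]
ft_force: [-0.6, 0.5, 6.0]
grip_width: 0.0004
```

Call:
jog_arm([
  [[0,0,0,0,0,-0.002,1],[0,0,0,0,0,-0.003,1],[0,0,0,0,0,-0.003,1]],
])

```text
time: 15.85
position: [0.518, 0.0542, 0.0711]
tool_rot: [0.459, -0.534, 0.547, -0.452]
ft_force: [-4.6, 0.1, 23.7]
grip_width: 0.0007
```

The button is bottomed: 24 N with only 0.4 mm of further travel. I'll release and back away.

Call:
jog_arm([
  [[0,0,0,0,0,0.003,1],[0,0,0,0,0,0.015,1],[0,0,0,0,0,0.05,1],[0,0,0,0,0,0.09,1],[0,0,0,-0.02,0.03,0.13,1],[0,0,0,-0.04,0.07,0.15,1],[0,0,0,-0.06,0.11,0.16,1],[0,0,0,-0.06,0.11,0.16,1]],
])

```text
time: 16.65
position: [0.4555, 0.1682, 0.2329]
tool_rot: [0.46, -0.533, 0.546, -0.455]
ft_force: [-0.1, -0.5, -0.5]
grip_width: 0.0002
```

Call:
jog_arm([
  [[0,0,0,-0.02,0.04,0,1],[0,0,0,-0.04,0.08,0,1],[0,0,0,-0.04,0.08,0,1]],
])

```text
time: 16.95
position: [0.4127, 0.2511, 0.2326]
tool_rot: [0.462, -0.533, 0.544, -0.456]
ft_force: [-0.4, -0.4, 0.1]
grip_width: 0.0008
```

Run:
```python
from h import *
o=get_obs();print(o['time'],o['position'],o['ft_force'])
a=camera("top")[:,:,::-1]
b=camera("scene")[:,:,::-1]
cv2.imwrite("pics/t9.png",a);cv2.imwrite("pics/s9.png",cv2.resize(b[160:270,210:400],None,fx=4,fy=4,interpolation=cv2.INTER_CUBIC))
```

```text
16.95 [0.41266029 0.25111246 0.23261613] [-0.41996318 -0.44319041  0.07161583]
```

View pics/s9.png

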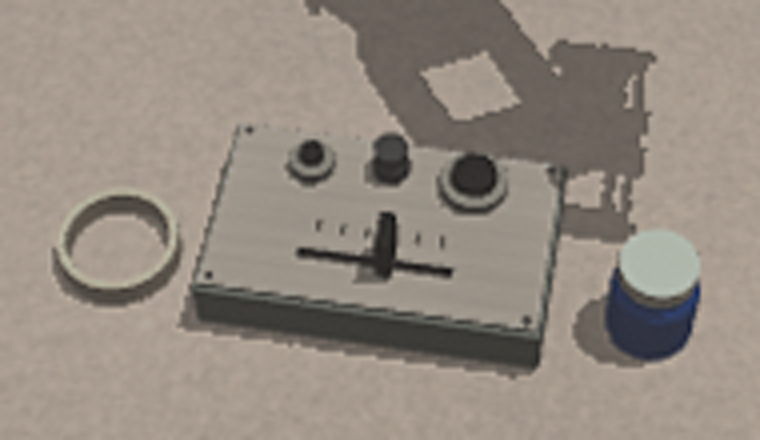

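View pics/t9.png

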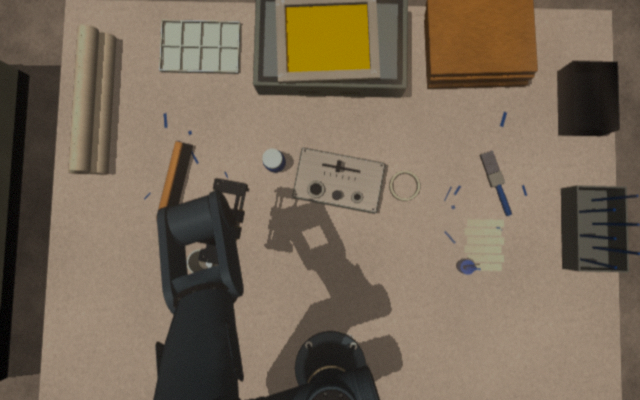

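The scene crop shows the lever at (385,243) beside the fourth mark, with the start button up again. The loupe, jar, tape and the other loose things are where they were. I'm handing the job in.

```bash
python3 -c "
from rig import *
print(hand_in())"
```

```text
the job is handed in; nothing more can be done
None
```

The timer is set to the third click and start was pressed once and released. I handed the job in at about 17 s, inside the 67 s limit.

- **Home:** With the shut fingertip I pushed the lever back until it stopped against the home end (about 8 N with no further travel). A picture then showed it at the end of the slot.
- **Third click:** I pushed it forward one click at a time. After backing the finger away, the wrist camera put the lever at about 53–54 mm, and the scene picture showed it at the fourth mark, which is the third click. I saw no sign of it going past that.
- **Start:** I pressed the larger button until it bottomed. The force rose to 24 N with only 0.4 mm more travel, firmer than the 5 N it needs but under the limit. I then lifted off.
- **Last check:** The final pictures show the lever still at the third click, start up again, the small button untouched and the loose things in place, with the arm clear of everything.

**Disagreements:**
- **Camera calibration:** The camera views differed by about 2–4 mm, so I set the final position by contact and the wrist camera.
- **Click force:** The first click took about 9 N to leave, more than the stated 5 N.

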